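Pack out the test fixture's nest and lock the pack in

TASK

The RF module in the T-slot fixture is shorter than its nest: from the rack choose the packers that together fill the gap between the module and the end stop as snugly as possible without forcing (two or three millimetres of play is right), and stand them in the gap, down on the bed, tabs up, square and in line with the module. Then drop the hammer-head hold-down into the bed's slot beside the pack and give it a quarter turn (either way), so that its head catches under the lips and its bar lies over the shoulders of all the packers in the gap. Leave the unused packers in the rack, and do not shift the modules, the bottle or the mouse.

Things in the scene. Friction and masses are not known exactly. Their poses are not given: they have to be found in the camera images.
- fixture: Aluminium T-slot bed fixed on the bench, 176 mm (y) by 182 mm (x -122 to +60), top face 44 mm up. Origin on the bench under the nest's centre; x to the back fence, y along the nest. Nest: datum stop face at y +63.3, end stop face at y -63.3 mm, fence face at x +47 mm (32 mm high), open to -x and above. Behind: black foam block, x 62 to 170, y +-112, 44 mm high.
- stop_face (a point): Centre of the end stop's inner face (fixture's axes), 20 mm above the bed. The gap to pack runs from here along the fixture's +y to the face of the module in the nest. Both stops: 88 mm wide (x), 22 mm thick, 40 mm high above the bed, inner top edge bevelled 6 mm. In its middle the end stop rises further as a tongue 28 mm wide, 70 mm high above the bed, same face, that backs the packers' tabs
- slot_mid (a point): Point on the T-slot's centre line, level with the bed's top face, at fixture x -82, y 0 mm. The slot runs along y the whole length of the bed: mouth 23 mm wide with edges bevelled 3 mm, lips 8 mm thick, undercut 50 mm wide, its floor 14 mm above the bench
- module_long: Loose RF filter module, aluminium box 104 mm long (y), 90 mm wide, 40 mm high, 0.85 kg; two ports 12 mm long, 18 mm up, on its -x side. Origin: underside, centre of the +y end; the box runs to -y from there. One of the three modules is in the nest, +y end at the datum stop; the other two wait on the foam block behind.
- module_mid: Loose RF filter module, aluminium box 96 mm long (y), 90 mm wide, 40 mm high, 0.85 kg; two ports 12 mm long, 18 mm up, on its -x side. Origin: underside, centre of the +y end; the box runs to -y from there. One of the three modules is in the nest, +y end at the datum stop; the other two wait on the foam block behind.
- module_short: Loose RF filter module, aluminium box 84 mm long (y), 90 mm wide, 40 mm high, 0.85 kg; two ports 12 mm long, 18 mm up, on its -x side. Origin: underside, centre of the +y end; the box runs to -y from there. One of the three modules is in the nest, +y end at the datum stop; the other two wait on the foam block behind.
- module_long_face (a point): centre of the -y end face of the 104 mm module, 20 mm above its underside
- module_mid_face (a point): centre of the -y end face of the 96 mm module, 20 mm above its underside
- module_short_face (a point): centre of the -y end face of the 84 mm module, 20 mm above its underside
- rack: Steel rack fixed on the bench, 184 mm (y) by 112 mm (x), origin on the bench about its middle. Four slots 42 mm apart along y, each with a floor 22 mm up and a divider 44 mm high, inclined so that a packer leans 0.21 rad off upright towards the rack's -y, its x axis otherwise along the rack's +y, its width along the rack's x; side cheeks 42 mm high.
- packer_a: Loose white packer 8 mm thick: plate 90 mm wide, 45 mm tall, with a central tab 40 mm wide on top (45 to 77 mm up); lowest 8 mm tapered 1.5 mm each side. x through the thickness, y along the width, z up to the tab. Origin: bottom, mid-width, on the back face (body at x 0 to 8 mm). Either way round fits. Starts in any rack slot, back face on its divider.
- packer_b: Loose white packer 12 mm thick: plate 90 mm wide, 45 mm tall, with a central tab 40 mm wide on top (45 to 77 mm up); lowest 8 mm tapered 1.5 mm each side. x through the thickness, y along the width, z up to the tab. Origin: bottom, mid-width, on the back face (body at x 0 to 12 mm). Either way round fits. Starts in any rack slot, back face on its divider.
- packer_c: Loose white packer 16 mm thick: plate 90 mm wide, 45 mm tall, with a central tab 40 mm wide on top (45 to 77 mm up); lowest 8 mm tapered 1.5 mm each side. x through the thickness, y along the width, z up to the tab. Origin: bottom, mid-width, on the back face (body at x 0 to 16 mm). Either way round fits. Starts in any rack slot, back face on its divider.
- packer_d: Loose white packer 24 mm thick: plate 90 mm wide, 45 mm tall, with a central tab 40 mm wide on top (45 to 77 mm up); lowest 8 mm tapered 1.5 mm each side. x through the thickness, y along the width, z up to the tab. Origin: bottom, mid-width, on the back face (body at x 0 to 24 mm). Either way round fits. Starts in any rack slot, back face on its divider.
- packer_a_foot (a point): centre of the bottom edge of the 8 mm packer (same axes as the packer)
- packer_b_foot (a point): centre of the bottom edge of the 12 mm packer (same axes as the packer)
- packer_c_foot (a point): centre of the bottom edge of the 16 mm packer (same axes as the packer)
- packer_d_foot (a point): centre of the bottom edge of the 24 mm packer (same axes as the packer)
- holddown: Loose steel hold-down 85 mm tall, 0.3 kg. From below: hammer head 36 (x) by 18 (y) by 10 mm, origin under its centre, z up; neck 17 mm diameter to 22 mm; collar 36 mm diameter to 30 mm; stem 22 mm diameter to 71 mm; cross bar on top, parallel to the head. With the collar on the bed the head hangs 4 mm below the lips. Starts upright in the parking block.
- holddown_bar (a point): Centre of the hold-down's bar, 78 mm above its origin: the bar is 104 mm long (x), 24 mm wide (y), 14 mm high. With the collar on the bed its underside is 49 mm above the bed, 4 mm over the packers' shoulders
- stand: Black parking block fixed on the bench, 74 x 46 x 26 mm, with a pocket 20 mm deep that holds the hold-down's head, bar along the block's x (lift it straight up). Origin under its centre.
- bottle: Bystander: white bottle, 60 mm diameter, 150 mm tall, origin under its centre
- mouse: Bystander: black computer mouse, 100 mm (x) x 60 x 33 mm, origin under its centre
There are look-alikes about, which are no part of the job. What is shaped like the packer_b but red or yellow is not meant. Leave any yellow look-alike of the holddown alone.

How it is judged:
By the outcome, as a careful person would: the job done as asked, in the order asked, and still so for the second after the job is handed in, with the robot touching nothing.
It also fails if it takes over 72 s, if anything falls off the work surface, if the arm or the gripper's body presses on something with over 40 N, if the wrist force passes 120 N, or if a joint passes its speed limit or range.

ROBOT

A 6-joint arm with a two-finger parallel gripper is mounted at the origin on the work surface. World frame = base frame: x ahead of the robot, y to its left, z up, the work surface at z = 0. Lengths are in m, angles in rad, forces in N, time in s.
With the tool pointing down it reaches from about 0.375 to 0.9 m from the base axis. Payload 3.1 kg.
Tool frame: the origin (TCP) lies at the centre of the arm's flange, where the gripper is bolted on; the fingertips stand 182 mm ahead of it and the grasp point (between the pads) lies 164 mm ahead of it; z points along the fingers, y is the line along which they close (so a half turn about z gives the same grasp; the last joint's range is limited). The gripper opens to 87 mm and grips with 3 to 60 N. Pads are 19 mm wide; open, the fingers measure 117 mm over their backs; the gripper's body (75 mm by 190 mm) begins 51 mm behind the grasp point.
Start: joints at [-0.178, 0.527, 1.433, -0, 1.181, -0.178], TCP at [0.625, 0, 0.405] pointing down, gripper open.
Joint ranges: [-3.08, 3.08], [-0.75, 2.2], [0.22, 2.44], [-1.43, 4.57], [0, 2.65], [-2.85, 2.85]. Speed limits (rad/s): [2.79, 2.79, 3.14, 3.14, 3.14, 3.14].

INTERFACE

Orientations are given as a unit quaternion [x, y, z, w].
In Python, from rig import * gives the robot as it stands.
- The arm moves only by the tool move_arm, never from a script. Its argument "commands" is a list that holds one entry, the list of rows, each a list of 6 numbers: the shift along the tool's x, y, z in units of 40 mm (1.0 is 40 mm), then the turn, a rotation vector about the tool's x, y, z in rad. A call has 1 to 12 rows; each row is the pose to reach, as a shift and turn from the pose commanded when the call began, along the tool's axes at that moment; what a row does not reach only later rows make up. A row lasts 1/8 s, in which the tool goes at most 62.5 mm and 10.7 degrees, less where a joint would pass 70% of its speed; a pose out of reach is approached as far as the arm can. A call with a gripper value outside its range is refused whole. "claw" is the closure, from -1 (fully open) to 1 (shut), so that 0 is half open, set as the call begins (left out, the last holds). The fingers move at their own pace and stop on an object; "squeeze" is the grip in N (left out, the last holds). Time passes only in rows, so rows that repeat a pose let the fingers close. It gives the time, the measured TCP pose, the force, the opening and the grip force at its end, in the units of the state.
- get_obs(): the state, without advancing time (a new reading comes with each control period).
- camera(name): name is "scene" or "side" or "wrist"; returns a dict with "pixels" (384x512x3 uint8, blue, green, red), "range_z" (384x512 float32, m along the optical axis (not along the pixel's ray), 0 where there is no reading), "camera_matrix" (3x3 intrinsics, pixels), "extrinsics" (4x4, takes a point from world to camera coordinates). Camera axes: x right, y up, looking along -z (the intrinsics and any distortion apply to the point x, -y, -z); pixel columns grow to the right and rows downward; lengths in m; the calibration is good to about 2 mm. The wrist camera is an equidistant fisheye: a pixel r from the principal point sees the ray r / f radians off the axis. A picture is of the moment at which its call begins.
- hand_in(): hands the job in; it is judged then, once.
The state is a dict: "time": time; "q": joint angles; "joint_velocities": joint speeds; "joint_torque": joint torques, N m; "position": TCP position; "tool_rot": TCP orientation; "ft_force": force on the tool from outside, world axes, zero at the start; "moment": the same for the moment, N m; "grip_width": finger opening in m; "grip_force": force on a finger pad.
Only numpy, scipy, OpenCV 4.12 (cv2) and the standard library are available. Lean on these libraries where they do the work, as an engineer would, in place of code of your own. Each camera call takes 0.05 s, during which the arm holds its last target. There are 200 camera calls.

## Working session

There is one attempt and no reset: what is moved stays moved. The work goes in short steps, Python scripts to look and compute and a tool call to move; the robot and the scene stay as the last step left them, time stands still between calls to the robot, and variables do not carry over. Pictures are saved under pics/ and viewed, at most 10 in all, crops included, and the job is handed in when it is done.

Besides the shell and the picture viewer there is one more tool, called after "Emit:" as name([rows], argument=value, ...), one row to a line, values as JSON. move_arm: Moves the arm, as the interface text tells. Its arguments: {"type":"object","properties":{"commands":{"type":"array","items":{"type":"array","items":{"type":"array","items":{"type":"number"}}}},"claw":{"type":"number"},"squeeze":{"type":"number"}},"required":["commands"]}

```bash
ls; mkdir -p pics; cat > h.py <<'E'
from rig import *
import numpy as np, cv2
def snap(n,f=None):
    c=camera(n)
    if f: cv2.imwrite('pics/'+f,c['pixels']); np.savez('pics/'+f[:-4]+'.npz',**c)
    return c
def cloud(c):
    K=c['camera_matrix'];d=c['range_z'];v,u=np.mgrid[:d.shape[0],:d.shape[1]]
    x=(u-K[0,2])/K[0,0]*d;y=(v-K[1,2])/K[1,1]*d
    P=np.stack([x,-y,-d,np.ones_like(d)],-1)
    W=P@np.linalg.inv(c['extrinsics']).T
    W[d==0]=np.nan
    return W[...,:3]
E
python3 - <<'E'
from h import *
a=snap('scene','s1.png');b=snap('side','d1.png')
for c in(a,b): print(c['camera_matrix'],np.linalg.inv(c['extrinsics']).round(3))
E
```

```text
pics
[[373.15089042   0.         254.62362017]
 [  0.         373.15089042 186.16281154]
 [  0.           0.           1.        ]] [[ 0.398 -0.737  0.546  1.143]
 [ 0.918  0.318 -0.239 -0.207]
 [ 0.002  0.596  0.803  0.98 ]
 [ 0.     0.     0.     1.   ]]
[[417.75875205   0.         256.05965221]
 [  0.         417.75875205 186.66065715]
 [  0.           0.           1.        ]] [[-0.982  0.114 -0.151  0.315]
 [-0.188 -0.501  0.845  1.129]
 [ 0.021  0.858  0.514  0.75 ]
 [ 0.     0.     0.     1.   ]]
```

View pics/s1.png

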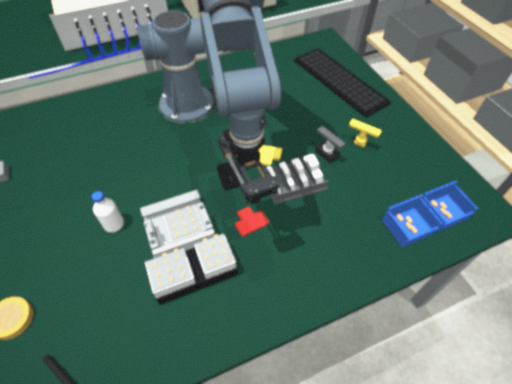

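View pics/d1.png

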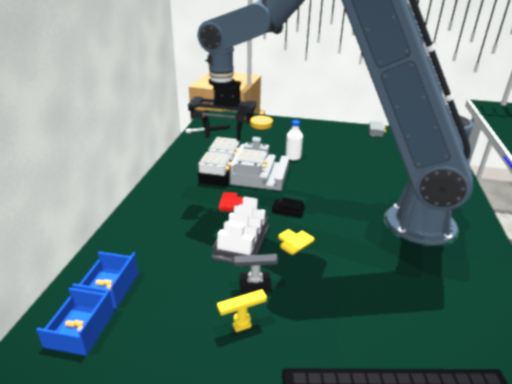

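Scene view: fixture at (180,220), foam and spare modules at (190,265), rack (295,178), hold-down (330,140), yellow fakes at (365,132) and (270,155). I'll make a top-down merge of both clouds.

```bash
python3 - <<'E'
from h import *
a=dict(np.load('pics/s1.npz'));b=dict(np.load('pics/d1.npz'))
for (v,u) in [(220,180),(178,295),(142,330),(215,110),(178,230)]: print(u,v,cloud(a)[v,u].round(3))
# topdown 1.5 mm/px: rows x from .95 down to .25 ; cols y from .5 to -.45
S=1.35e-3
H=int(.75/S);Wd=int(1.05/S)
im=np.zeros((H,Wd,3),np.uint8);z=np.full((H,Wd),-1.)
for c in(b,a):
    P=cloud(c).reshape(-1,3);C=c['pixels'].reshape(-1,3)
    for p,col in zip(P,C):
        if np.isnan(p[0]) or p[2]>.2: continue
        r=int((.95-p[0])/S);k=int((.55-p[1])/S)
        if 1<=r<H-1 and 1<=k<Wd-1:
            s=z[r-1:r+2,k-1:k+2]; m=s<p[2]; s[m]=p[2]; im[r-1:r+2,k-1:k+2][m]=np.clip(col*.6+p[2]*900,0,255)
cv2.imwrite('pics/top.png',im)
E
```

```text
180 220 [ 0.56  -0.179  0.086]
295 178 [0.505 0.217 0.01 ]
330 142 [0.461 0.362 0.078]
110 215 [ 0.466 -0.355  0.086]
230 178 [0.436 0.016 0.031]
```

View pics/top.png

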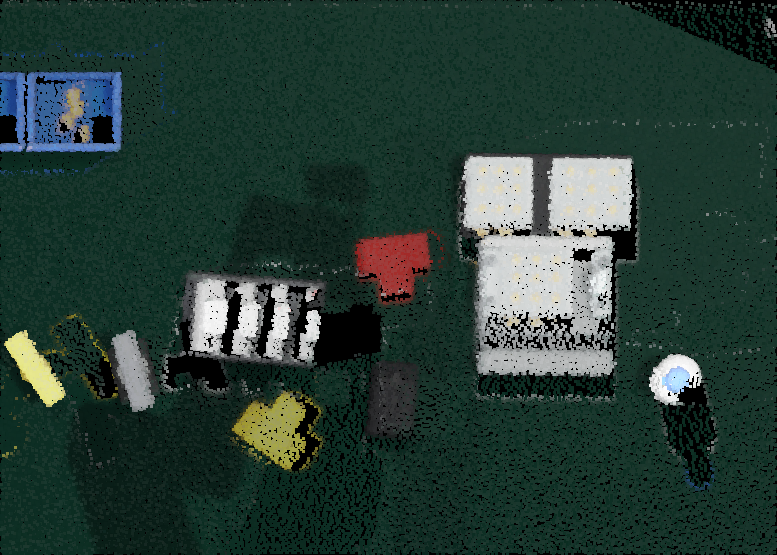

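Top view (x up, y left, 1.35 mm/px): nest module at (545,290), end-stop tongue at (600,280), i.e. the world -y side. Rack packers sit at x-pixels 212/245/278/308, the hold-down bar at (135,370) and the foam modules at (498,192) and (590,192).

```bash
python3 - <<'E'
from h import *
a=dict(np.load('pics/s1.npz'));b=dict(np.load('pics/d1.npz'))
o=get_obs();print(o['position'],o['tool_rot'],o['time'])
w=snap('wrist','w0.png');print(w['camera_matrix'],np.linalg.inv(w['extrinsics']).round(3))
def rect(n,P,lo,hi,nclip=0.5):
    m=np.all((P>lo)&(P<hi),-1);Q=P[m]
    (cx,cy),(ww,hh),an=cv2.minAreaRect((Q[:,:2]*1000).astype(np.float32))
    print(n,len(Q),np.round([cx,cy,ww,hh,an],1),'z',np.median(Q[:,2]).round(4))
for nm,c in(('scene',a),('side',b)):
    P=cloud(c);print(nm)
    f=lambda k,r:(.95-r*1.35e-3,.55-k*1.35e-3)
    def box(n,k0,k1,r0,r1,z0,z1):
        x1,y1=f(k0,r0);x0,y0=f(k1,r1);
        try: rect(n,P,[x0,y0,z0],[x1,y1,z1])
        except Exception as e: print(n,e)
    box('holdbar',105,165,325,420,.082,.1)
    box('foamL',455,541,145,245,.08,.09)
    box('foamR',541,645,145,238,.08,.09)
    box('nest',470,625,228,330,.08,.088)
    box('bedfront',465,625,340,410,.040,.048)
    box('fence',470,620,200,260,.072,.079)
    box('tongue',560,625,240,330,.11,.118)
    box('rack',180,330,265,370,.03,.15)
    box('tabs',180,330,265,370,.08,.15)
    box('mouse',360,425,355,450,.015,.15)
E
```

```text
[6.24695217e-01 6.87748888e-05 4.03880308e-01] [ 7.07116788e-01  7.07096108e-01 -5.49493359e-04 -7.99379295e-04] 0.1
[[297.31863964   0.         256.64298926]
 [  0.         297.31863964 189.7107888 ]
 [  0.           0.           1.        ]] [[ 1.    -0.001  0.002  0.625]
 [ 0.     0.962  0.274  0.075]
 [-0.002 -0.274  0.962  0.384]
 [ 0.     0.     0.     1.   ]]
scene
holdbar 222 [449.8 368.5 104.7  28.3  15.9] z 0.0913
foamL 935 [ 678.8 -130.4  116.8   93.1    1.8] z 0.085
foamR 1260 [ 690.3 -249.2  103.3   91.2   89.3] z 0.0847
nest 1176 [ 575.4 -189.7  171.   103.4   89.8] z 0.0846
bedfront 487 [ 462.2 -188.4  175.    32.8   88.5] z 0.0443
fence 343 [ 635.4 -188.6  174.2   70.3   88.1] z 0.0765
tongue 51 [ 569.6 -259.9   13.3   30.5   89.3] z 0.1132
rack 1084 [520.5 207.1 177.5 108.8  85.1] z 0.066
tabs 311 [518.8 194.8 151.5  44.   85.4] z 0.099
mouse 389 [412.6  11.6 100.4  52.7   1.4] z 0.0313
side
holdbar 400 [446.9 372.8 103.3  29.6  14.4] z 0.0911
foamL 293 [ 676.2 -123.2   92.2  109.    90. ] z 0.0848
foamR 298 [ 684.6 -248.2  112.    89.    89.5] z 0.0847
nest 462 [ 581.7 -192.   186.8  121.8   89.5] z 0.0846
bedfront 191 [ 458.9 -187.9  185.3   29.    89.4] z 0.0445
fence 130 [ 639.1 -182.   193.    78.6   89.4] z 0.0764
tongue 22 [ 565.4 -257.5   18.5   29.7   83.7] z 0.1138
rack 1864 [516.7 209.4 182.  106.4  85.2] z 0.0657
tabs 571 [516.3 198.4 159.8  42.2  85.7] z 0.0936
mouse 401 [406.5  24.4  58.9  96.4  83.6] z 0.0306
```

Emit:
move_arm([
  [[-5,-1.45,1.85,0,0,0],[-5,-1.45,1.85,0,0,0],[-5,-1.45,1.85,0,0,0],[-5,-1.45,1.85,0,0,0],[-5,-1.45,1.85,0,0,0],[-5,-1.45,1.85,0,0,0],[-5,-1.45,1.85,0,0,0]],
])

```text
time: 1.02
position: [0.5674, -0.1987, 0.3312]
tool_rot: [0.706, 0.708, 0.0, 0.0]
ft_force: [1.1, 0.5, -0.4]
grip_width: 0.087
grip_force: 0.0
```

```bash
python3 - <<'E'
from h import *
snap('wrist','w1.png');o=get_obs();print(o['position'],o['tool_rot'],o['time'])
im=cv2.imread('pics/w1.png');cv2.imwrite('pics/w1b.png',cv2.resize(im,(768,576)))
E
```

```text
[ 0.56741162 -0.19867387  0.33127179] [7.06418522e-01 7.07794266e-01 1.80751034e-04 3.39026453e-04] 1.075
```

View pics/w1b.png

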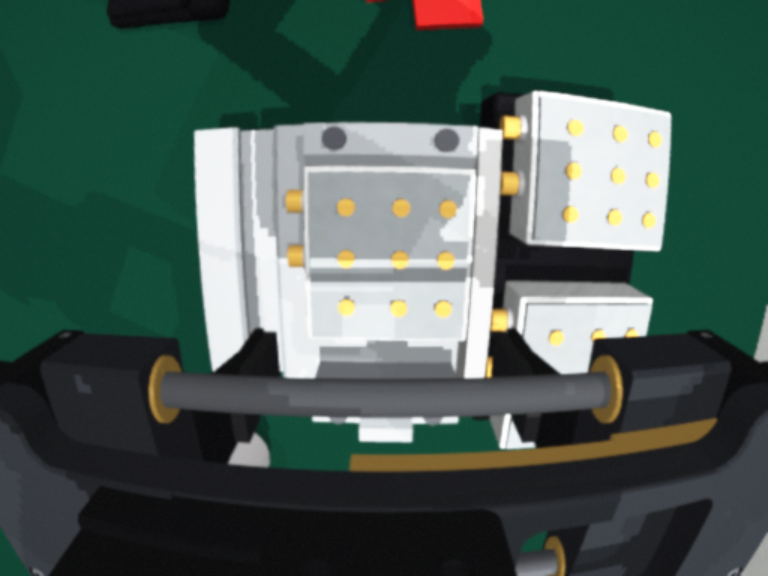

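Wrist view: nest module top spans (305-475,170-340), its ports on the -x side, the gap at (385,360) is partly hidden by the gripper. I'll extract profiles.

```bash
cat >> h.py <<'E'
def wcloud(c):
    K=c['camera_matrix'];d=c['range_z'].astype(float);v,u=np.mgrid[:d.shape[0],:d.shape[1]]
    a=(u-K[0,2])/K[0,0];b=(v-K[1,2])/K[1,1];r=np.hypot(a,b)+1e-9
    t=np.tan(np.minimum(r,1.45))/r
    P=np.stack([a*t*d,-b*t*d,-d,np.ones_like(d)],-1)
    W=P@np.linalg.inv(c['extrinsics']).T
    W[d==0]=np.nan
    return W[...,:3]
E
python3 - <<'E'
from h import *
c=dict(np.load('pics/w1.npz'));P=wcloud(c)
# yaw from fence inner edges / module edges: select rows
def line(n,axis,lo,hi):
    m=np.all((P>lo)&(P<hi),-1);Q=P[m];return Q
Q=line('',0,[.40,-.35,.0405],[.66,-.09,.0475]);print('bed z',np.median(Q[:,2]),'min x',np.percentile(Q[:,0],[0,1]),'ymax',Q[:,1].max())
# front edge x per y bins
for y0 in np.arange(-.26,-.10,.02):
    s=Q[abs(Q[:,1]-y0)<.006];
    if len(s)>5:print(round(y0,3),'bedxmin',s[:,0].min().round(4),end=' ')
    T=P[(abs(P[...,1]-y0)<.003)&(P[...,2]>.081)&(P[...,2]<.088)&(P[...,0]>.50)&(P[...,0]<.63)]
    if len(T):print('mod x',T[:,0].min().round(4),T[:,0].max().round(4),end='')
    print()
for x0 in (.535,.56,.60):
    T=P[(abs(P[...,0]-x0)<.002)&(P[...,1]>-.29)&(P[...,1]<-.08)&(P[...,2]>.03)&(P[...,2]<.13)]
    T=T[np.argsort(-T[:,1])];print(x0,[(round(t[1]*1000,1),round(t[2]*1000)) for t in T[::2]])
for nm,lo,hi in(('foamL',[.63,-.30,.078],[.76,-.05,.09]),):
    m=np.all((P>lo)&(P<hi),-1);Q=P[m]
    for x0 in(.66,.68,.70):
        s=np.sort(Q[abs(Q[:,0]-x0)<.003][:,1]);g=np.where(np.diff(s)>.006)[0];print(x0,s[0],s[-1],[(s[i].round(4),s[i+1].round(4)) for i in g])
E
```

```text
bed z 0.0437401630932836 min x [0.44668432 0.44837904] ymax -0.09001049842569234
-0.26 bedxmin 0.4468 
-0.24 bedxmin 0.4468 
-0.22 bedxmin 0.4468 mod x 0.5279 0.6126
-0.2 bedxmin 0.4473 mod x 0.5279 0.612
-0.18 bedxmin 0.448 mod x 0.5281 0.6121
-0.16 bedxmin 0.4481 mod x 0.528 0.6119
-0.14 bedxmin 0.4479 mod x 0.5273 0.6139
-0.12 bedxmin 0.4485 mod x 0.5263 0.6146
0.535 [(np.float64(-104.2), 83), (np.float64(-104.2), 84), (np.float64(-104.3), 84), (np.float64(-105.0), 84), (np.float64(-105.0), 83), (np.float64(-105.1), 85), (np.float64(-105.8), 84), (np.float64(-105.8), 83), (np.float64(-106.5), 84), (np.float64(-106.6), 84), (np.float64(-106.6), 84), (np.float64(-107.3), 83), (np.float64(-107.3), 84), (np.float64(-107.4), 84), (np.float64(-108.1), 85), (np.float64(-108.2), 84), (np.float64(-108.8), 83), (np.float64(-108.9), 84), (np.float64(-109.6), 83), (np.float64(-109.7), 85), (np.float64(-109.7), 84), (np.float64(-110.5), 84), (np.float64(-110.5), 84), (np.float64(-111.2), 84), (np.float64(-111.2), 84), (np.float64(-111.9), 83), (np.float64(-112.0), 84), (np.float64(-112.2), 88)
[... 28228 characters left out ...]
.float64(-253.5), 48), (np.float64(-253.5), 63), (np.float64(-253.6), 59), (np.float64(-253.7), 65), (np.float64(-253.8), 45), (np.float64(-268.0), 89), (np.float64(-268.4), 89), (np.float64(-269.1), 89), (np.float64(-269.4), 89), (np.float64(-269.7), 88), (np.float64(-270.8), 88), (np.float64(-271.1), 88), (np.float64(-271.4), 89), (np.float64(-271.9), 90), (np.float64(-272.3), 88)]
0.66 -0.2989966057082695 -0.08339923372069144 [(np.float64(-0.2936), np.float64(-0.2339)), (np.float64(-0.197), np.float64(-0.167))]
0.68 -0.2444443730915074 -0.08323083313536395 [(np.float64(-0.1975), np.float64(-0.1664))]
0.7 -0.22073556245204318 -0.0839937399246716 [(np.float64(-0.1974), np.float64(-0.1676))]
```

Stop face at y≈-0.2532, module face about -0.2226. The foam holds the 84 and 104 mm modules, so the nest holds the 96 mm one. Gap 30.6 mm, so packers b (12) and c (16). Next, look at the rack.

Emit:
move_arm([
  [[9.7,-1.25,-0.75,0,0,0],[9.7,-1.25,-0.75,0,0,0],[9.7,-1.25,-0.75,0,0,0],[9.7,-1.25,-0.75,0,0,0],[9.7,-1.25,-0.75,0,0,0],[9.7,-1.25,-0.75,0,0,0],[9.7,-1.25,-0.75,0,0,0],[9.7,-1.25,-0.75,0,0,0],[9.7,-1.25,-0.75,0,0,0]],
])

```text
time: 2.2
position: [0.5172, 0.1871, 0.3607]
tool_rot: [0.707, 0.707, -0.0, 0.0]
ft_force: [-0.2, -0.6, 0.5]
grip_width: 0.0872
grip_force: 0.0
```

```bash
python3 - <<'E'
from h import *
c=snap('wrist','w2.png');o=get_obs();print(o['position'],o['tool_rot'],o['time'])
cv2.imwrite('pics/w2b.png',cv2.resize(c['pixels'],(768,576)))
P=wcloud(c)
# tab tops: cluster points z>.085 within rack
m=(P[...,2]>.088)&(P[...,2]<.115)&(P[...,0]>.48)&(P[...,0]<.56)&(P[...,1]>.08)&(P[...,1]<.31)
n,l,s,ce=cv2.connectedComponentsWithStats(m.astype(np.uint8))
for i in range(1,n):
    if s[i,4]>60:
        Q=P[l==i];r=cv2.minAreaRect((Q[:,:2]*1000).astype(np.float32));print(s[i],np.round(r[0]+r[1]+(r[2],),1),'z',np.percentile(Q[:,2],[5,50,95]).round(4))
m=(P[...,2]>.083)&(P[...,2]<.1)&(P[...,0]>.38)&(P[...,0]<.52)&(P[...,1]>.32)&(P[...,1]<.43)
Q=P[m];r=cv2.minAreaRect((Q[:,:2]*1000).astype(np.float32));print('bar',np.round(r[0]+r[1]+(r[2],),1),np.median(Q[:,2]))
for x0 in(.48,.518,.555):
    T=P[(abs(P[...,0]-x0)<.002)&(P[...,1]>.08)&(P[...,1]<.33)&(P[...,2]>.015)&(P[...,2]<.13)]
    b=np.round(T[:,1]/.004).astype(int)
    print(x0,' '.join(f'{k*4}:{np.median(T[b==k,2])*1000:.0f}/{T[b==k,2].max()*1000:.0f}' for k in np.unique(b)[::-1]))
E
```

```text
[0.51731471 0.18672384 0.36061369] [ 7.07679252e-01  7.06533788e-01 -2.69229445e-04  1.01329235e-04] 2.25
[ 237   94   53   35 1540] [523.5 258.3  26.1  40.8  85.1] z [0.0965 0.0996 0.1022]
[ 234  152   50   27 1112] [519.7 212.9  18.9  40.2  85.6] z [0.0908 0.0984 0.1005]
[232 203  46  22 847] [516.2 169.   15.1  40.1  85.6] z [0.0898 0.0978 0.0997]
bar [430.6 363.3  64.9  24.4  16.3] 0.09043075896107178
0.48 292:27/28 288:27/29 284:48/55 280:66/72 276:70/72 272:69/71 268:69/71 264:67/70 260:67/68 256:66/67 252:64/66 248:27/28 244:27/28 240:25/27 236:36/46 232:56/64 228:68/70 224:68/69 220:67/68 216:67/68 212:65/68 204:27/27 200:26/27 196:25/27 192:27/37 188:45/55 184:63/69 180:68/69 176:67/68 172:66/67 168:64/65 152:25/26 148:24/25 144:34/45 140:52/61 136:65/68 132:67/67 128:65/66
0.518 292:24/25 288:27/28 284:27/40 280:53/58 276:71/79 272:87/97 268:101/103 264:101/102 260:100/102 256:99/100 252:98/100 248:98/98 240:26/26 236:25/27 232:40/48 228:59/66 224:80/88 220:97/101 216:99/102 212:99/100 208:98/99 204:98/98 188:36/43 184:50/59 180:69/79 176:87/95 172:98/100 168:99/100 164:97/99 160:97/98 140:46/50 136:58/67 132:76/87 128:88/89
0.555 288:28/28 284:27/29 280:38/46 276:60/66 272:71/71 268:70/71 264:69/70 260:68/71 256:67/69 252:67/68 248:65/67 244:27/29 240:27/28 236:26/27 232:26/38 228:47/54 224:62/70 220:69/70 216:68/69 212:67/68 208:66/68 204:64/64 196:26/27 192:26/26 188:24/26 184:36/48 180:56/64 176:68/70 172:67/68 168:66/67 164:65/66 148:25/25 144:25/26 140:27/35 136:43/54 132:60/67 128:66/68 124:66/67 120:64/65
```

View pics/w2b.png

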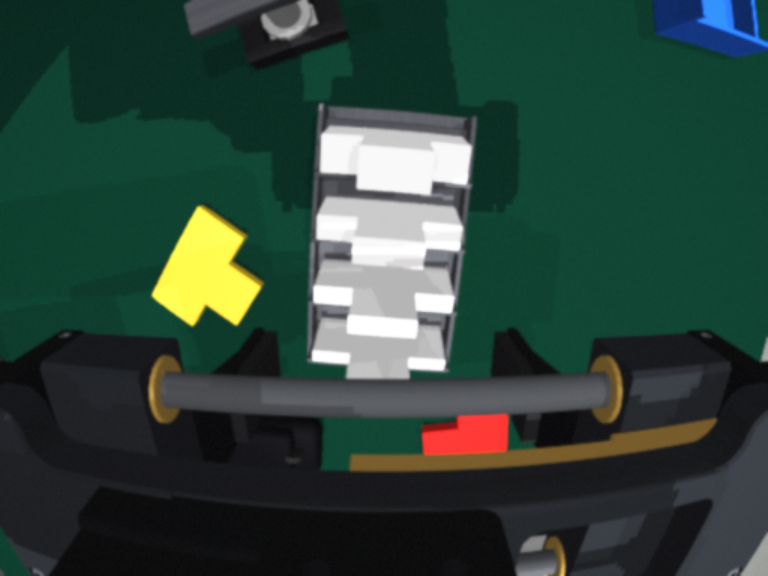

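Wrist view of rack: tabs top to bottom d (395,160), c (388,245), b (383,315), a (375,365), leaning to world -y. Yellow fake at (205,265), red at (465,435).

```bash
cat >> h.py <<'E'
from scipy.spatial.transform import Rotation as Ro
import json,os
def Rt(yaw,tilt=0,zr=0):  # tool down, tool y along world x rotated by yaw; tilt: approach leans to +y_yawed ; zr extra turn about tool z
    zp=np.array([0,-np.sin(tilt),np.cos(tilt)]); Z=-zp; Y=np.array([1,0,0.]); X=np.cross(Y,Z)
    return Ro.from_euler('z',yaw)*Ro.from_matrix(np.c_[X,Y,Z])*Ro.from_euler('z',zr)
def getc(): return Ro.from_quat(json.load(open('cmd.json')))
def setc(R): json.dump(list(R.as_quat()),open('cmd.json','w'))
def go(name,grasp,R,off=.164,back=0):
    """grasp point -> row from the measured position / commanded rotation"""
    R0=getc();p=np.asarray(grasp)-R.apply([0,0,off+back]);m=get_obs()['position']
    print(name,'row',(R0.inv().apply(p-m)/.04).round(3),(R0.inv()*R).as_rotvec().round(4),'tcp',p.round(4))
E
python3 - <<'E'
from h import *
setc(Ro.from_quat([.70710678,.70710678,0,0]))
R=Rt(-.081,.21);zp=-R.apply([0,0,1]);print(zp)
top=np.array([.5197,.2125,.0992]);G=top-.011*zp
go('pre',G,R,back=.06);go('grasp',G,R)
o=get_obs();print(o['position'],Ro.from_quat(o['tool_rot']).as_matrix().round(4))
E
```

```text
[-0.01686679 -0.20777642  0.97803091]
pre row [-0.462 -0.03   1.327] [-0.0085  0.2099  0.0807] tcp [0.5161 0.1682 0.3075]
grasp row [-0.15  -0.005  2.794] [-0.0085  0.2099  0.0807] tcp [0.5171 0.1807 0.2488]
[0.51731471 0.18672384 0.36061369] [[ 1.6e-03  1.0e+00 -2.0e-04]
 [ 1.0e+00 -1.6e-03 -5.0e-04]
 [-5.0e-04 -2.0e-04 -1.0e+00]]
```

Emit:
move_arm([
  [[-0.46,-0.03,1.33,-0.0085,0.21,0.0807],[-0.46,-0.03,1.33,-0.0085,0.21,0.0807],[-0.46,-0.03,1.33,-0.0085,0.21,0.0807],[-0.46,-0.03,1.33,-0.0085,0.21,0.0807],[-0.35,-0.02,1.8,-0.0085,0.21,0.0807],[-0.25,-0.01,2.3,-0.0085,0.21,0.0807],[-0.15,-0.005,2.79,-0.0085,0.21,0.0807],[-0.15,-0.005,2.79,-0.0085,0.21,0.0807]],
])

```text
time: 3.25
position: [0.5165, 0.1823, 0.2486]
tool_rot: [0.731, 0.674, 0.076, -0.072]
ft_force: [0.5, 0.0, -0.0]
grip_width: 0.0874
grip_force: 0.0
```

Emit:
move_arm([
  [[0,0,0,0,0,0],[0,0,0,0,0,0],[0,0,0,0,0,0],[0,0,0,0,0,0],[0,0,0,0,0,0],[0,0,0,0,0,0]],
], claw=0.7, squeeze=25)

```text
time: 4.0
position: [0.5168, 0.182, 0.2492]
tool_rot: [0.731, 0.674, 0.077, -0.071]
ft_force: [-0.9, 0.1, 0.2]
grip_width: 0.0396
grip_force: 25.0
```

```bash
python3 - <<'E'
from h import *
R=Rt(-.081,.21);setc(R)
F=Rt(-.012)
go('hover',[.569,-.2442,.196],F)
E
```

```text
hover row [-9.706  2.164 -4.901] [ 0.0072 -0.2099 -0.0687] tcp [ 0.569  -0.2442  0.36  ]
```

Emit:
move_arm([
  [[0,0,-0.5,0,0,0],[0,0,-1.5,0,0,0],[-0.5,0.1,-2.7,0,0,0],[-1.7,0.4,-3.5,0.002,-0.05,-0.02],[-3.1,0.7,-3.9,0.003,-0.1,-0.03],[-4.5,1.0,-4.2,0.004,-0.15,-0.05],[-5.9,1.3,-4.5,0.006,-0.18,-0.06],[-7.3,1.6,-4.7,0.007,-0.2,-0.068],[-8.5,1.9,-4.8,0.0072,-0.21,-0.0687],[-9.4,2.1,-4.9,0.0072,-0.21,-0.0687],[-9.7,2.16,-4.9,0.0072,-0.21,-0.0687],[-9.7,2.16,-4.9,0.0072,-0.21,-0.0687]],
])

```text
time: 5.5
position: [0.5685, -0.2439, 0.3591]
tool_rot: [0.712, 0.702, 0.0, -0.001]
ft_force: [0.1, 1.1, -1.4]
grip_width: 0.0396
grip_force: 25.0
```

```bash
python3 - <<'E'
from h import *
F=Rt(-.012);setc(F)
c=snap('wrist','w3.png');o=get_obs();print(o['time'],o['position'],o['grip_width'],(F.inv()*Ro.from_quat(o['tool_rot'])).as_rotvec().round(4))
cv2.imwrite('pics/w3b.png',cv2.resize(c['pixels'],(768,576)))
P=wcloud(c);T=F.inv().apply(P.reshape(-1,3)-o['position']).reshape(P.shape)
np.save('pics/T3.npy',T)
m=(abs(T[...,0])<.03)&(abs(T[...,1])<.05)&(T[...,2]>.15)&(T[...,2]<.25)
Q=T[m];print(len(Q))
for z in np.arange(.15,.24,.01):
    q=Q[abs(Q[:,2]-z)<.005]
    if len(q)>5: print(round(z,3),len(q),'x',np.percentile(q[:,0],[5,50,95]).round(4),'y',np.percentile(q[:,1],[1,99]).round(4))
E
```

```text
5.55 [ 0.56848107 -0.24298191  0.35935765] 0.03991722186912607 [0.0017 0.0019 0.0001]
6291
0.15 455 x [0.0038 0.0051 0.0102] y [-0.029   0.0307]
0.16 957 x [0.0041 0.0048 0.0102] y [-0.0278  0.0291]
0.17 827 x [0.0041 0.0047 0.0099] y [-0.0272  0.0285]
0.18 763 x [-0.0031  0.0047  0.0098] y [-0.0435  0.0435]
0.19 1214 x [-0.007   0.0043  0.005 ] y [-0.0442  0.0453]
0.2 770 x [0.0042 0.0047 0.0051] y [-0.0435  0.0448]
0.21 658 x [0.0044 0.0048 0.0051] y [-0.0438  0.0447]
0.22 521 x [0.0044 0.0047 0.0051] y [-0.0432  0.0442]
0.23 126 x [0.0033 0.0037 0.0041] y [-0.0434  0.0443]
```

View pics/w3b.png

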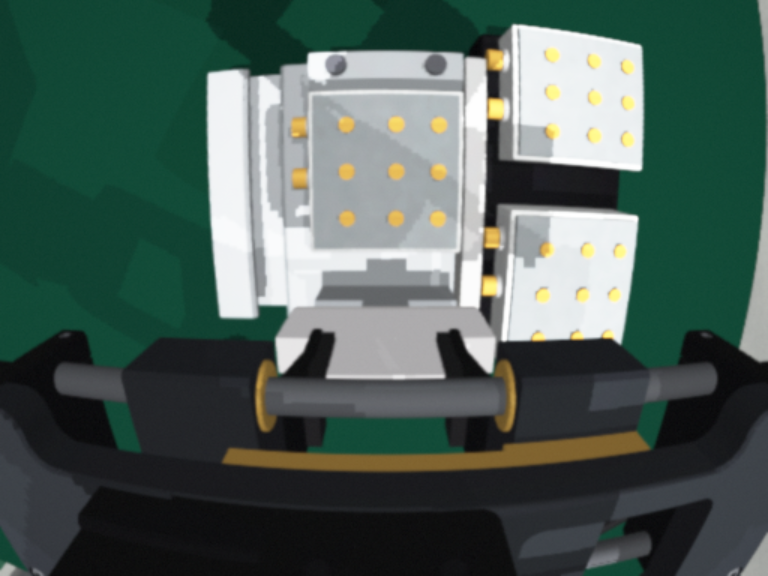

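Hover view: c held upright and level at (385,340), the gap just ahead at (385,295), module edge at row 250.

```bash
python3 - <<'E'
from h import *
c=dict(np.load('pics/w3.npz'));P=wcloud(c);T=np.load('pics/T3.npy')
for x0 in(.545,.565,.585,.6):
    q=P[(abs(P[...,0]-x0)<.003)&(P[...,2]>.0815)&(P[...,2]<.0865)&(P[...,1]<-.15)&(P[...,1]>-.235)];
    s=P[(abs(P[...,0]-x0)<.003)&(P[...,2]>.05)&(P[...,2]<.07)&(P[...,1]<-.235)&(P[...,1]>-.27)]
    d=P[(abs(P[...,0]-x0)<.003)&(P[...,2]>.0815)&(P[...,2]<.0865)&(P[...,1]<-.128)&(P[...,1]>-.2)]
    print(x0,'mod',np.sort(q[:,1])[:3].round(4),'datum edge',d[:,1].max().round(4) if len(d) else '','stop',len(s),np.median(s[:,1]).round(4) if len(s) else '')
m=(T[...,0]>-.012)&(T[...,0]<.008)&(abs(T[...,1])>.034)&(abs(T[...,1])<.05)&(T[...,2]>.165)&(T[...,2]<.26)
Q=T[m];print('shoulder z',np.percentile(Q[:,2],[0.5,2,5]).round(4),'bottom',np.percentile(Q[:,2],[95,99,100]).round(4))
s=Q[(Q[:,0]<0)];print('shoulder top med',np.median(s[:,2]),len(s))
q=Q[(Q[:,2]>.19)&(Q[:,2]<.22)];print('yaw',np.polyfit(q[:,1],q[:,0],1))
# module sides
q=P[(P[...,2]>.0815)&(P[...,2]<.0865)&(P[...,1]<-.14)&(P[...,1]>-.21)&(P[...,0]>.50)&(P[...,0]<.63)];print('mod x',np.percentile(q[:,0],[.3,99.7]))
E
```

```text
0.545 mod [-0.2189 -0.2187 -0.2187] datum edge -0.1288 stop 36 -0.2526
0.565 mod [-0.2192 -0.2191 -0.219 ] datum edge -0.1294 stop 34 -0.2529
0.585 mod [-0.2194 -0.2193 -0.2193] datum edge -0.1298 stop 36 -0.2531
0.6 mod [-0.2195 -0.2195 -0.2194] datum edge -0.1303 stop 36 -0.2534
shoulder z [0.1842 0.1845 0.1848] bottom [0.2215 0.229  0.2303]
shoulder top med 0.185609614062583 361
yaw [-1.59857656e-05  4.58546458e-03]
mod x [0.52798862 0.61141864]
```

```bash
python3 - <<'E'
from h import *
F=Rt(-.014)
go('down',[.5695,-.2407,.2765],F,off=0)
E
```

```text
down row [0.057 0.025 2.071] [0.    0.    0.002] tcp [ 0.5695 -0.2407  0.2765]
```

Emit:
move_arm([
  [[0.06,0.025,0.1,0,0,0.002],[0.06,0.025,0.5,0,0,0.002],[0.06,0.025,1.0,0,0,0.002],[0.06,0.025,1.5,0,0,0.002],[0.06,0.025,1.8,0,0,0.002],[0.06,0.025,2.0,0,0,0.002],[0.06,0.025,2.07,0,0,0.002],[0.06,0.025,2.07,0,0,0.002]],
])

```text
time: 6.55
position: [0.57, -0.2416, 0.2773]
tool_rot: [0.712, 0.702, 0.0, 0.0]
ft_force: [-1.3, -0.5, -1.6]
grip_width: 0.0398
grip_force: 25.0
```

Emit:
move_arm([
  [[0,0,0.03,0,0,0],[0,0,0.06,0,0,0],[-0.01,0,0.07,0,0,0],[-0.025,0,0.07,0,0,0],[-0.025,0,0.07,0,0,0]],
])

```text
time: 7.18
position: [0.57, -0.2425, 0.2744]
tool_rot: [0.712, 0.702, 0.0, 0.0]
ft_force: [0.7, 1.6, -1.1]
grip_width: 0.0398
grip_force: 25.0
```

Emit:
move_arm([
  [[0,0,0.015,0,0,0],[0,0,0.03,0,0,0],[0,0,0.04,0,0,0],[0,0,0.04,0,0,0]],
])

```text
time: 7.68
position: [0.5699, -0.2424, 0.2741]
tool_rot: [0.712, 0.702, 0.0, 0.0]
ft_force: [-2.4, 1.9, 7.1]
grip_width: 0.0398
grip_force: 25.0
```

Emit:
move_arm([
  [[0,0,0,0,0,0],[0,0,0,0,0,0],[0,0,0,0,0,0],[0,0,-0.5,0,0,0],[0,0,-1.5,0,0,0],[0,0,-2.5,0,0,0],[0,0,-3,0,0,0],[0,0,-3,0,0,0]],
], claw=-0.6)

```text
time: 8.68
position: [0.5703, -0.2428, 0.3944]
tool_rot: [0.712, 0.702, 0.0, 0.002]
ft_force: [0.6, 0.1, 0.1]
grip_width: 0.0694
grip_force: 0.0
```

```bash
python3 - <<'E'
from h import *
F=Rt(-.014);setc(F)
c=snap('wrist','w4.png');o=get_obs();print(o['time'],o['position'],o['grip_width'])
P=wcloud(c)
for x0 in(.535,.555,.57,.585,.605):
    s=P[(abs(P[...,0]-x0)<.003)&(P[...,1]<-.222)&(P[...,1]>-.29)&(P[...,2]>.03)&(P[...,2]<.14)]
    zt=s[(s[:,2]>.055)&(s[:,2]<.08)&(s[:,1]<-.23)]
    tt=s[s[:,2]>.095]
    print(x0,'face',len(zt),np.median(zt[:,1]).round(4) if len(zt) else '','tops',len(tt),np.percentile(tt[:,2],[5,50,98]).round(4) if len(tt) else '','tab face',np.median(tt[tt[:,2]<.115][:,1]).round(4) if len(tt) else '', 'shoulder z',np.median(s[(s[:,2]>.084)&(s[:,2]<.094)][:,2]).round(4))
R=Rt(-.081,.21);zp=-R.apply([0,0,1])
top=np.array([.5162,.1685,.0985]);G=top-.014*zp+np.array([0,-.000,0])
go('pre',G,R,back=.12);go('pre2',G,R,back=.06);go('grasp',G,R)
E
```

```text
8.725 [ 0.56984386 -0.24252416  0.39284672] 0.06956653175903797
0.535 face 30 -0.2362 tops 0  tab face  shoulder z 0.0885
0.555 face 28 -0.2366 tops 204 [0.1019 0.12   0.1218] tab face -0.2572 shoulder z 0.0901
0.57 face 30 -0.2368 tops 237 [0.1029 0.1194 0.1217] tab face -0.2585 shoulder z 0.0897
0.585 face 29 -0.237 tops 166 [0.1018 0.1204 0.122 ] tab face -0.237 shoulder z 0.0849
0.605 face 28 -0.2372 tops 0  tab face  shoulder z 0.0882
pre row [ 8.852 -1.579  0.757] [-0.007   0.2099  0.0668] tcp [0.5116 0.1124 0.3626]
pre2 row [ 9.164 -1.558  2.224] [-0.007   0.2099  0.0668] tcp [0.5127 0.1249 0.3039]
grasp row [ 9.476 -1.537  3.691] [-0.007   0.2099  0.0668] tcp [0.5137 0.1373 0.2452]
```

Emit:
move_arm([
  [[1.0,-0.2,0.05,0,0,0],[2.4,-0.5,0.1,0,0.03,0.01],[3.9,-0.8,0.2,-0.002,0.07,0.02],[5.4,-1.1,0.3,-0.004,0.12,0.04],[6.9,-1.4,0.5,-0.006,0.17,0.06],[8.2,-1.55,0.6,-0.007,0.21,0.0668],[8.76,-1.58,0.68,-0.007,0.21,0.0668],[8.85,-1.57,1.2,-0.007,0.21,0.0668],[9.07,-1.558,2.15,-0.007,0.21,0.0668],[9.25,-1.545,3.0,-0.007,0.21,0.0668],[9.386,-1.537,3.62,-0.007,0.21,0.0668],[9.386,-1.537,3.62,-0.007,0.21,0.0668]],
])

```text
time: 10.22
position: [0.5129, 0.1337, 0.246]
tool_rot: [0.731, 0.674, 0.076, -0.072]
ft_force: [0.0, 0.7, -0.3]
grip_width: 0.0697
grip_force: 0.0
```

Emit:
move_arm([
  [[0,0,0,0,0,0],[0,0,0,0,0,0],[0,0,0,0,0,0],[0,0,0,0,0,0],[0,0,0,0,0,0],[0,0,0,0,0,0]],
], claw=0.7, squeeze=25)

```text
time: 10.98
position: [0.5137, 0.1337, 0.2479]
tool_rot: [0.731, 0.674, 0.077, -0.071]
ft_force: [0.4, -0.2, -1.4]
grip_width: 0.0398
grip_force: 25.0
```

```bash
python3 - <<'E'
from h import *
R=Rt(-.081,.21);setc(R)
o=get_obs();print(o['time'],o['position'],o['grip_width'],o['grip_force'],o['ft_force'],(R.inv()*Ro.from_quat(o['tool_rot'])).as_rotvec().round(4))
F=Rt(-.014)
go('hover',[.5695,-.2300,.36],F,off=0)
E
```

```text
10.975 [0.51371345 0.13372373 0.24794966] 0.039770702905364504 24.99990575015545 [ 0.35185797 -0.18518158 -1.42517571] [-0.0001  0.0001  0.0001]
hover row [-8.17   2.126 -4.606] [ 0.007  -0.2099 -0.0668] tcp [ 0.5695 -0.23    0.36  ]
```

Emit:
move_arm([
  [[0,0,-0.5,0,0,0],[0,0,-1.5,0,0,0],[-0.3,0.1,-2.7,0,0,0],[-1.2,0.4,-3.5,0.002,-0.05,-0.02],[-2.5,0.7,-3.9,0.003,-0.1,-0.03],[-3.8,1.0,-4.1,0.004,-0.15,-0.05],[-5.1,1.3,-4.3,0.006,-0.18,-0.06],[-6.4,1.7,-4.5,0.007,-0.2,-0.066],[-7.5,2.0,-4.6,0.007,-0.21,-0.0668],[-8.0,2.1,-4.6,0.007,-0.21,-0.0668],[-8.17,2.13,-4.61,0.007,-0.21,-0.0668],[-8.17,2.13,-4.61,0.007,-0.21,-0.0668]],
])

```text
time: 12.48
position: [0.5693, -0.2291, 0.3599]
tool_rot: [0.712, 0.702, 0.0, -0.001]
ft_force: [-0.1, 0.5, -0.9]
grip_width: 0.0398
grip_force: 25.0
```

```bash
cat > held.py <<'E'
from h import *
import sys
F=Rt(-.014);setc(F)
c=snap('wrist',sys.argv[1]);o=get_obs();print(o['time'],o['position'],o['grip_width'],(F.inv()*Ro.from_quat(o['tool_rot'])).as_rotvec().round(4))
P=wcloud(c);T=F.inv().apply(P.reshape(-1,3)-o['position']).reshape(P.shape)
m=(T[...,0]>-.012)&(T[...,0]<.008)&(abs(T[...,1])>.034)&(abs(T[...,1])<.05)&(T[...,2]>.165)&(T[...,2]<.24)
Q=T[m]
print('y',np.percentile(Q[:,1],[1,99]).round(4))
q=Q[(Q[:,2]>.19)&(Q[:,2]<.22)];print('yaw',np.polyfit(q[:,1],q[:,0],1).round(4),'lean',np.polyfit(q[:,2],q[:,0],1).round(4),'face',np.median(q[:,0]).round(4))
s=Q[Q[:,0]<np.median(q[:,0])-.003];print('shoulder top',np.median(s[:,2]).round(4),len(s),'back x',np.percentile(s[:,0],[1,5]).round(4))
for x0 in(.545,.57,.6):
    a=P[(abs(P[...,0]-x0)<.003)&(P[...,2]>.0815)&(P[...,2]<.0865)&(P[...,1]<-.15)&(P[...,1]>-.235)];print('mod',np.sort(a[:,1])[:2].round(4))
    a=P[(abs(P[...,0]-x0)<.003)&(P[...,2]>.05)&(P[...,2]<.085)&(P[...,1]<-.229)&(P[...,1]>-.25)];print('c face',len(a),np.median(a[:,1]).round(4) if len(a) else '')
E
python3 held.py w5.png
```

```text
12.525 [ 0.56935577 -0.22867655  0.36004387] 0.03962602161238078 [ 0.0009  0.0013 -0.0009]
y [-0.0442  0.0453]
yaw [0.0018 0.0076] lean [0.0081 0.0059] face 0.0076
shoulder top 0.1855 423 back x [-0.0042 -0.0036]
mod [-0.2188 -0.2186]
c face 62 -0.2365
mod [-0.2191 -0.219 ]
c face 66 -0.2368
mod [-0.2195 -0.2194]
c face 62 -0.2373
```

```bash
python3 -c "
from h import *
go('down',[.5695,-.2312,.278],Rt(-.014),off=0)"
```

```text
down row [-0.063  0.004  2.051] [0. 0. 0.] tcp [ 0.5695 -0.2312  0.278 ]
```

Emit:
move_arm([
  [[-0.063,0,0.1,0,0,0],[-0.063,0,0.4,0,0,0],[-0.063,0,0.7,0,0,0],[-0.063,0,0.8,0,0,0],[-0.063,0,0.9,0,0,0],[-0.063,0,1.0,0,0,0],[-0.063,0,1.1,0,0,0],[-0.063,0,1.2,0,0,0]],
])

```text
time: 13.52
position: [0.5696, -0.2327, 0.312]
tool_rot: [0.712, 0.702, 0.0, 0.0]
ft_force: [-0.5, -0.4, -0.5]
grip_width: 0.04
grip_force: 25.0
```

Emit:
move_arm([
  [[0,0,0.1,0,0,0],[0,0,0.2,0,0,0],[0,0,0.3,0,0,0],[0,0,0.4,0,0,0],[0,0,0.4,0,0,0]],
])

```text
time: 14.15
position: [0.5699, -0.2327, 0.2962]
tool_rot: [0.712, 0.702, 0.0, 0.001]
ft_force: [0.9, 1.2, -0.0]
grip_width: 0.0397
grip_force: 25.0
```

Emit:
move_arm([
  [[0.03,0,0,0,0,0],[0.03,0,0.1,0,0,0],[0.03,0,0.2,0,0,0],[0.03,0,0.3,0,0,0],[0.03,0,0.4,0,0,0],[0.03,0,0.46,0,0,0],[0.03,0,0.5,0,0,0],[0.03,0,0.53,0,0,0],[0.03,0,0.53,0,0,0]],
])

```text
time: 15.28
position: [0.5699, -0.2316, 0.2765]
tool_rot: [0.712, 0.702, 0.0, 0.001]
ft_force: [-0.4, 0.3, 9.1]
grip_width: 0.04
grip_force: 25.0
```

Emit:
move_arm([
  [[0,0,0.015,0,0,0],[0,0,0.03,0,0,0],[0,0,0.03,0,0,0]],
])

```text
time: 15.65
position: [0.5699, -0.2316, 0.2754]
tool_rot: [0.712, 0.702, 0.0, 0.001]
ft_force: [-1.5, 0.4, 10.4]
grip_width: 0.0396
grip_force: 25.0
```

```bash
python3 held.py w6.png; python3 - <<'E'
from h import *
c=dict(np.load('pics/w6.npz'));P=wcloud(c)
s=P[(P[...,2]>.084)&(P[...,2]<.097)&(P[...,1]<-.222)&(P[...,1]>-.25)&(P[...,0]>.52)&(P[...,0]<.62)]
for a,b in((-.2355,-.225),(-.25,-.238)):
  for x0,x1 in((.526,.545),(.594,.613)):
    t=s[(s[:,1]>a)&(s[:,1]<b)&(s[:,0]>x0)&(s[:,0]<x1)];print(a,x0,len(t),np.percentile(t[:,2],[10,50,90]).round(4) if len(t) else '')
t=get_obs();print(t['ft_force'],t['moment'])
cv2.imwrite('pics/w6b.png',cv2.resize(c['pixels'],(768,576)))
E
```

```text
15.7 [ 0.56986966 -0.23157366  0.27546738] 0.03958057919365837 [-0.0016 -0.0014 -0.0003]
y [-0.0437  0.0495]
yaw [-0.0089  0.0071] lean [-0.1332  0.0331] face 0.0074
shoulder top 0.1857 569 back x [-0.0114 -0.0095]
mod [-0.224 -0.224]
c face 0 
mod [-0.2245 -0.2243]
c face 0 
mod [-0.2249 -0.2248]
c face 0 
-0.2355 0.526 283 [0.0892 0.0899 0.0908]
-0.2355 0.594 234 [0.0894 0.0901 0.0909]
-0.25 0.526 37 [0.088  0.0887 0.0894]
-0.25 0.594 22 [0.0884 0.0887 0.0894]
[-0.07521062  0.51311895  9.67806905] [-0.04339978  0.2074651  -0.02186281]
```

View pics/w6b.png

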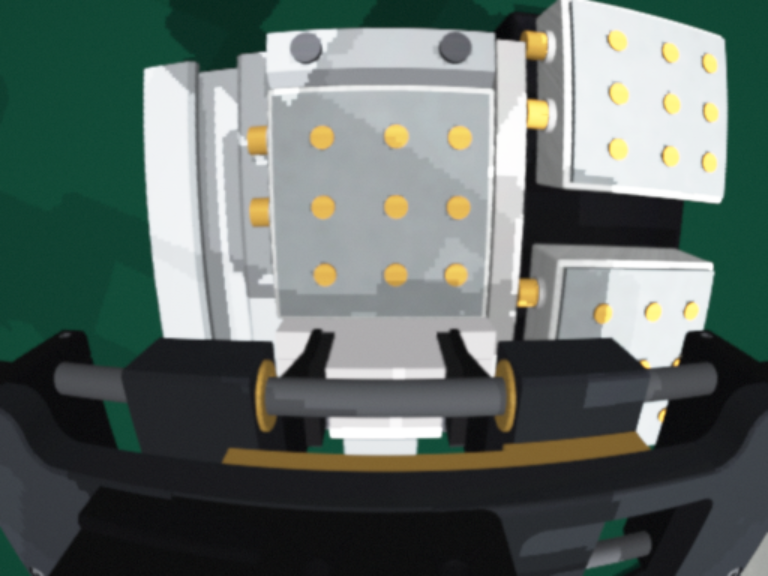

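b's shoulders at (290-490,330), level and flush beside c; it appears about 1 mm high, so I'll push slightly further.

Emit:
move_arm([
  [[0,0,0.015,0,0,0],[0,0,0.03,0,0,0],[0,0,0.03,0,0,0]],
])

```text
time: 16.08
position: [0.5699, -0.2316, 0.2743]
tool_rot: [0.712, 0.702, 0.0, 0.001]
ft_force: [0.1, 0.7, 11.3]
grip_width: 0.0398
grip_force: 25.0
```

```bash
python3 held.py w7.png|grep -E 'shoul'; python3 - <<'E'
from h import *
c=dict(np.load('pics/w7.npz'));P=wcloud(c)
s=P[(P[...,2]>.084)&(P[...,2]<.097)&(P[...,1]<-.222)&(P[...,1]>-.25)&(P[...,0]>.52)&(P[...,0]<.62)]
for a,b in((-.2355,-.225),(-.25,-.238)):
  for x0,x1 in((.526,.545),(.594,.613)):
    t=s[(s[:,1]>a)&(s[:,1]<b)&(s[:,0]>x0)&(s[:,0]<x1)];print(a,x0,len(t),np.percentile(t[:,2],[10,50,90]).round(4) if len(t) else '')
t=P[(P[...,2]>.081)&(P[...,2]<.0865)&(P[...,1]<-.14)&(P[...,1]>-.21)&(P[...,0]>.54)&(P[...,0]<.60)];print('mod top',np.median(t[:,2]))
E
```

```text
shoulder top 0.1855 583 back x [-0.0109 -0.009 ]
-0.2355 0.526 284 [0.088  0.0888 0.0896]
-0.2355 0.594 230 [0.0882 0.089  0.0897]
-0.25 0.526 34 [0.0882 0.0888 0.0895]
-0.25 0.594 19 [0.088  0.0889 0.0892]
mod top 0.08390295222716512
```

```bash
python3 -c "
from h import *
go('up',[.5699,-.2316,.40],Rt(-.014),off=0)
go('view',[.45,.345,.37],Rt(0),off=0)"
```

```text
up row [ 1.000e-03  1.000e-03 -3.143e+00] [0. 0. 0.] tcp [ 0.5699 -0.2316  0.4   ]
view row [14.372 -3.198 -2.393] [ 0.     0.    -0.014] tcp [0.45  0.345 0.37 ]
```

Emit:
move_arm([
  [[0,0,-0.01,0,0,0],[0,0,-0.03,0,0,0],[0,0,-0.03,0,0,0],[0,0,-0.6,0,0,0],[0,0,-1.6,0,0,0],[0,0,-2.6,0,0,0],[0,0,-3.1,0,0,0],[0,0,-3.1,0,0,0]],
], claw=-0.6)

```text
time: 17.12
position: [0.5699, -0.2315, 0.398]
tool_rot: [0.712, 0.702, 0.0, 0.002]
ft_force: [0.6, -0.6, -0.1]
grip_width: 0.0697
grip_force: 0.0
```

```bash
cat > pack.py <<'E'
from h import *
import sys
c=snap('wrist',sys.argv[1]);o=get_obs();print(o['time'],o['position'])
P=wcloud(c)
for a,b in((-.235,-.225),(-.25,-.2385)):
  for x0,x1 in((.526,.545),(.594,.613)):
    t=P[(P[...,1]>a)&(P[...,1]<b)&(P[...,0]>x0)&(P[...,0]<x1)&(P[...,2]>.084)&(P[...,2]<.097)];print('shoulder',a,x0,len(t),np.percentile(t[:,2],[10,50,90]).round(4) if len(t) else '')
t=P[(P[...,2]>.117)&(P[...,2]<.126)&(P[...,0]>.53)&(P[...,0]<.61)&(P[...,1]<-.21)&(P[...,1]>-.27)]
print('tabs',np.percentile(t[:,0],[1,99]).round(4),np.percentile(t[:,1],[1,99]).round(4),np.median(t[:,2]))
for x0 in(.555,.57,.585):
    f=P[(abs(P[...,0]-x0)<.004)&(P[...,2]>.092)&(P[...,2]<.117)&(P[...,1]<-.21)&(P[...,1]>-.235)];print('b face',len(f),np.median(f[:,1]).round(4) if len(f) else '',np.polyfit(f[:,2],f[:,1],1).round(3) if len(f)>5 else '')
    a=P[(abs(P[...,0]-x0)<.003)&(P[...,2]>.0815)&(P[...,2]<.0865)&(P[...,1]<-.15)&(P[...,1]>-.235)];print('mod',np.sort(a[:,1])[:2].round(4))
E
python3 pack.py w8.png
```

```text
17.175 [ 0.56948162 -0.23130834  0.39646978]
shoulder -0.235 0.526 177 [0.0878 0.0887 0.0897]
shoulder -0.235 0.594 177 [0.0878 0.0887 0.0896]
shoulder -0.25 0.526 195 [0.088  0.0888 0.0896]
shoulder -0.25 0.594 197 [0.0878 0.0886 0.0896]
tabs [0.551  0.5901] [-0.2521 -0.2238] 0.12071156266594513
b face 52 -0.2237 [ 0.004 -0.224]
mod [-0.2238 -0.2237]
b face 52 -0.2238 [ 0.003 -0.224]
mod [-0.2241 -0.2239]
b face 55 -0.2241 [-0.001 -0.224]
mod [-0.2243 -0.2242]
```

Emit:
move_arm([
  [[1.0,-0.2,0,0,0,0],[2.4,-0.5,0,0,0,0],[3.9,-0.9,0,0,0,0],[5.4,-1.2,0.1,0,0,0],[6.9,-1.5,0.2,0,0,0],[8.4,-1.9,0.3,0,0,-0.014],[9.9,-2.2,0.4,0,0,-0.014],[11.4,-2.5,0.5,0,0,-0.014],[12.8,-2.9,0.6,0,0,-0.014],[13.8,-3.1,0.7,0,0,-0.014],[14.3,-3.2,0.7,0,0,-0.014],[14.37,-3.2,0.7,0,0,-0.014]],
])

```text
time: 18.68
position: [0.4494, 0.3456, 0.3675]
tool_rot: [0.707, 0.708, -0.001, -0.0]
ft_force: [0.6, -0.9, -0.1]
grip_width: 0.0699
grip_force: 0.0
```

```bash
python3 - <<'E'
from h import *
setc(Rt(0))
c=snap('wrist','w9.png');o=get_obs();print(o['time'],o['position'])
cv2.imwrite('pics/w9b.png',cv2.resize(c['pixels'],(768,576)))
P=wcloud(c);px=c['pixels'].astype(int)
grey=(px.max(-1)-px.min(-1))<60
m=(P[...,2]>.086)&(P[...,2]<.098)&(P[...,0]>.36)&(P[...,0]<.54)&(P[...,1]>.30)&(P[...,1]<.45)&grey
n,l,s,ce=cv2.connectedComponentsWithStats(m.astype(np.uint8))
for i in range(1,n):
    if s[i,4]>100:
        Q=P[l==i];r=cv2.minAreaRect((Q[:,:2]*1000).astype(np.float32));print(s[i],np.round(r[0]+r[1]+(r[2],),1),'z',np.percentile(Q[:,2],[5,50,95]).round(4))
E
```

```text
18.725 [0.44976456 0.34503838 0.36781388]
[ 198  136  117   56 3079] [449.1 369.7 103.7  24.4  15.9] z [0.0892 0.0907 0.0918]
```

View pics/w9b.png

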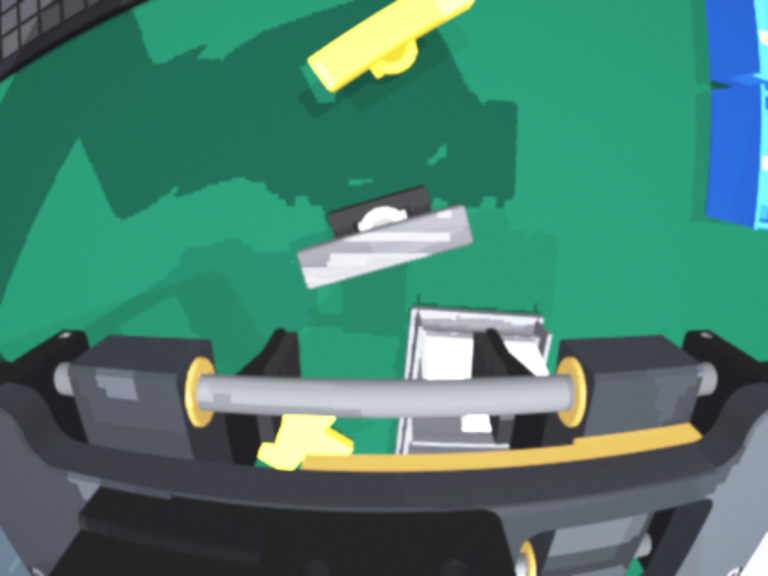

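Hold-down bar at (385,247), clear of the yellow look-alike at (390,45).

```bash
python3 - <<'E'
from h import *
for f in('w1','w3','w8','w6'):
    P=wcloud(dict(np.load(f'pics/{f}.npz')))
    for y0 in(-.13,-.16,-.19,-.22):
        q=P[(abs(P[...,1]-y0)<.006)&(P[...,0]>.45)&(P[...,0]<.53)];b=q[(q[:,2]>.0425)&(q[:,2]<.046)]
        x=np.sort(b[:,0]);
        if len(x)<10: continue
        g=np.argmax(np.diff(x));fl=q[q[:,2]<.03]
        print(f,y0,'edges',x[g].round(4),x[g+1].round(4),'mid',((x[g]+x[g+1])/2).round(4),'low x',np.percentile(fl[:,0],[2,98]).round(4) if len(fl)>5 else '')
R=Rt(0,0,0);R=Rt(.2775-np.pi/2)
G=[.4491,.3697,.0867]
go('pre',G,R,back=.09);go('grasp',G,R)
E
```

```text
w1 -0.13 edges 0.4772 0.5003 mid 0.4887 low x [0.4705 0.4927]
w1 -0.16 edges 0.4768 0.5002 mid 0.4885 low x [0.4693 0.492 ]
w1 -0.19 edges 0.476 0.5013 mid 0.4886 low x [0.4694 0.4919]
w1 -0.22 edges 0.4756 0.5 mid 0.4878 low x [0.4685 0.4918]
w3 -0.13 edges 0.477 0.501 mid 0.489 low x [0.471  0.4929]
w3 -0.16 edges 0.4759 0.5012 mid 0.4886 low x [0.4703 0.4924]
w3 -0.19 edges 0.4761 0.5 mid 0.4881 low x [0.4696 0.4923]
w3 -0.22 edges 0.4744 0.5007 mid 0.4875 low x [0.4693 0.4919]
w8 -0.13 edges 0.4763 0.5006 mid 0.4884 low x [0.4714 0.4932]
w8 -0.16 edges 0.4754 0.502 mid 0.4887 low x [0.4703 0.4936]
w8 -0.19 edges 0.4747 0.5008 mid 0.4877 low x [0.4703 0.4928]
w8 -0.22 edges 0.4754 0.5001 mid 0.4877 low x [0.4697 0.4921]
w6 -0.13 edges 0.4774 0.5007 mid 0.489 low x [0.4681 0.4903]
w6 -0.16 edges 0.4756 0.5007 mid 0.4882 low x [0.4672 0.4901]
w6 -0.19 edges 0.4764 0.4998 mid 0.4881 low x [0.4671 0.4896]
w6 -0.22 edges 0.4756 0.5001 mid 0.4879 low x [0.4668 0.489 ]
pre row [ 0.617 -0.017  0.678] [0.     0.     1.2933] tcp [0.4491 0.3697 0.3407]
grasp row [ 0.617 -0.017  2.928] [0.     0.     1.2933] tcp [0.4491 0.3697 0.2507]
```

Emit:
move_arm([
  [[0.62,-0.017,0.3,0,0,0.18],[0.62,-0.017,0.5,0,0,0.36],[0.62,-0.017,0.68,0,0,0.54],[0.62,-0.017,0.68,0,0,0.72],[0.62,-0.017,0.68,0,0,0.9],[0.62,-0.017,0.68,0,0,1.08],[0.62,-0.017,0.68,0,0,1.22],[0.62,-0.017,0.68,0,0,1.293],[0.62,-0.017,0.68,0,0,1.293],[0.62,-0.017,1.2,0,0,1.293],[0.62,-0.017,1.7,0,0,1.293],[0.62,-0.017,1.7,0,0,1.293]],
])

```text
time: 20.23
position: [0.4489, 0.3688, 0.2992]
tool_rot: [0.99, 0.138, -0.002, 0.001]
ft_force: [-0.4, -0.4, -0.5]
grip_width: 0.0697
grip_force: 0.0
```

```bash
python3 - <<'E'
from h import *
R=Rt(.2775-np.pi/2);setc(R);o=get_obs();print(o['position'],(R.inv()*Ro.from_quat(o['tool_rot'])).as_rotvec().round(4),o['q'])
go('grasp',[.4491,.3697,.0867],R)
E
```

```text
[0.44890025 0.36875937 0.29918079] [-0.0011 -0.0038 -0.    ] [ 4.95508546e-01  6.09157528e-01  1.63725269e+00 -3.63797338e-04
  8.99157768e-01  1.78901553e+00]
grasp row [ 0.011 -0.021  1.212] [0. 0. 0.] tcp [0.4491 0.3697 0.2507]
```

Emit:
move_arm([
  [[0.01,-0.02,0.5,0,0,0],[0.01,-0.02,0.9,0,0,0],[0.01,-0.02,1.2,0,0,0],[0.01,-0.02,1.2,0,0,0]],
])

```text
time: 20.72
position: [0.449, 0.3706, 0.2517]
tool_rot: [0.99, 0.138, -0.001, 0.0]
ft_force: [-0.4, -0.2, -0.5]
grip_width: 0.0697
grip_force: 0.0
```

Emit:
move_arm([
  [[0,0,0,0,0,0],[0,0,0,0,0,0],[0,0,0,0,0,0],[0,0,0,0,0,0],[0,0,0,0,0,0],[0,0,0,0,0,0],[0,0,0,0,0,0]],
], claw=0.9, squeeze=50)

```text
time: 21.6
position: [0.4492, 0.3708, 0.2526]
tool_rot: [0.99, 0.138, 0.0, 0.0]
ft_force: [0.3, 0.4, 0.9]
grip_width: 0.0235
grip_force: 50.0
```

Emit:
move_arm([
  [[0,0,-0.2,0,0,0],[0,0,-0.6,0,0,0],[0,0,-1.2,0,0,0],[0,0,-2.0,0,0,0],[0,0,-2.6,0,0,0],[0,0,-3,0,0,0],[0,0,-3,0,0,0]],
])

```text
time: 22.48
position: [0.4493, 0.371, 0.3741]
tool_rot: [0.99, 0.138, 0.002, -0.001]
ft_force: [-0.3, -0.4, -3.7]
grip_width: 0.0233
grip_force: 50.0
```

```bash
python3 -c "
from h import *
go('hover',[.4873,-.2370,.335],Rt(-.014),off=0)"
```

```text
hover row [-3.25  14.878  0.977] [ 0.      0.     -1.2793] tcp [ 0.4873 -0.237   0.335 ]
```

Emit:
move_arm([
  [[-0.2,1.0,0,0,0,-0.1],[-0.5,2.4,0,0,0,-0.25],[-0.85,3.9,0,0,0,-0.4],[-1.2,5.4,0,0,0,-0.55],[-1.5,6.9,0,0,0,-0.7],[-1.8,8.4,0,0,0,-0.85],[-2.2,9.9,0,0,0,-1.0],[-2.5,11.4,0,0,0,-1.12],[-2.8,12.9,0,0,0,-1.22],[-3.1,14.1,0,0,0,-1.28],[-3.23,14.7,0.2,0,0,-1.2793],[-3.25,14.88,0.5,0,0,-1.2793]],
])

```text
time: 23.98
position: [0.4871, -0.2382, 0.3513]
tool_rot: [0.713, 0.701, 0.0, -0.001]
ft_force: [-0.4, -0.0, -4.0]
grip_width: 0.0237
grip_force: 50.0
```

Emit:
move_arm([
  [[0,0,0.2,0,0,0],[0,0,0.45,0,0,0],[0,0,0.45,0,0,0],[0,0,0.45,0,0,0]],
])

```text
time: 24.48
position: [0.4876, -0.2365, 0.3347]
tool_rot: [0.712, 0.703, 0.0, 0.0]
ft_force: [0.4, -0.2, -3.3]
grip_width: 0.0237
grip_force: 50.0
```

```bash
python3 - <<'E'
from h import *
F=Rt(-.014);setc(F)
c=snap('wrist','w10.png');o=get_obs();print(o['time'],o['position'],o['grip_width'],(F.inv()*Ro.from_quat(o['tool_rot'])).as_rotvec().round(4))
go('hover',[.4873,-.2370,.335],F,off=0)
cv2.imwrite('pics/w10b.png',cv2.resize(c['pixels'],(768,576)))
P=wcloud(c);T=F.inv().apply(P.reshape(-1,3)-o['position']).reshape(P.shape)
z=T[...,2]
def part(n,z0,z1,r):
    m=(z>z0)&(z<z1)&(abs(T[...,1])<r)&(abs(T[...,0])<.07);q=T[m]
    if len(q)>10: print(n,len(q),'x',np.percentile(q[:,0],[1,50,99]).round(4),'y',np.percentile(q[:,1],[1,99]).round(4),'z',np.percentile(q[:,2],[1,99]).round(4))
part('bar',.154,.1695,.03);part('stem',.19,.214,.03);part('collar',.218,.224,.03);part('neck',.227,.235,.02);part('head',.238,.247,.02)
for y0 in(-.20,-.215,-.18):
    q=P[(abs(P[...,1]-y0)<.006)&(P[...,0]>.45)&(P[...,0]<.53)];b=q[(q[:,2]>.0425)&(q[:,2]<.046)];x=np.sort(b[:,0])
    if len(x)>10: g=np.argmax(np.diff(x));print('slot',y0,x[g],x[g+1])
E
```

```text
24.525 [ 0.48762869 -0.23669182  0.33490101] 0.023380544009717417 [-0.0007 -0.0004 -0.0012]
hover row [-0.008 -0.008 -0.002] [0. 0. 0.] tcp [ 0.4873 -0.237   0.335 ]
bar 6005 x [-0.0333  0.0195  0.0508] y [-0.0173  0.0192] z [0.1561 0.1681]
slot -0.2 0.47466613161482535 0.4994372069183131
slot -0.215 0.46612203862211005 0.5113591094609455
slot -0.18 0.4750342733860878 0.499508869800604
```

View pics/w10b.png

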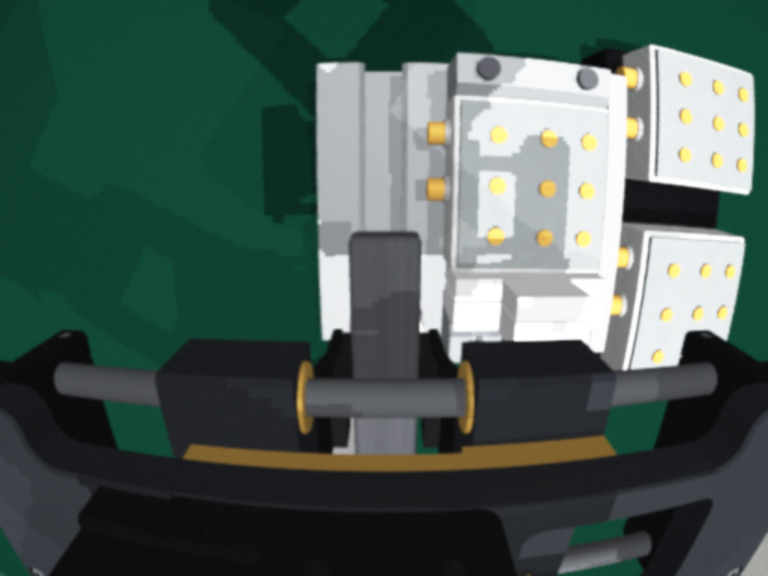

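Bar at (385,335) points along the slot (382,150), aligned; packers' tab at (555,295).

Emit:
move_arm([
  [[-0.01,-0.015,0.3,0,0,0],[-0.01,-0.015,0.7,0,0,0],[-0.01,-0.015,1.0,0,0,0],[-0.01,-0.015,1.1,0,0,0],[-0.01,-0.015,1.2,0,0,0],[-0.01,-0.015,1.3,0,0,0],[-0.01,-0.015,1.3,0,0,0]],
])

```text
time: 25.4
position: [0.4867, -0.2376, 0.2824]
tool_rot: [0.712, 0.702, 0.0, -0.0]
ft_force: [-0.7, -0.3, -4.0]
grip_width: 0.0236
grip_force: 50.0
```

Emit:
move_arm([
  [[0,0,0.1,0,0,0],[0,0,0.2,0,0,0],[0,0,0.28,0,0,0],[0,0,0.32,0,0,0],[0,0,0.34,0,0,0],[0,0,0.34,0,0,0]],
])

```text
time: 26.15
position: [0.4868, -0.2376, 0.2689]
tool_rot: [0.712, 0.702, 0.0, -0.0]
ft_force: [0.6, -0.3, -2.4]
grip_width: 0.0239
grip_force: 50.0
```

Emit:
move_arm([
  [[0,0,-0.01,0,0,0.1],[0,0,-0.01,0,0,0.25],[0,0,-0.01,0,0,0.4],[0,0,-0.01,0,0,0.55],[0,0,-0.01,0,0,0.7],[0,0,-0.01,0,0,0.85],[0,0,-0.01,0,0,1.0],[0,0,-0.01,0,0,1.15],[0,0,-0.01,0,0,1.3],[0,0,-0.01,0,0,1.45],[0,0,-0.01,0,0,1.571],[0,0,-0.01,0,0,1.571]],
])

```text
time: 27.65
position: [0.4868, -0.2376, 0.2694]
tool_rot: [1.0, -0.006, 0.0, 0.0]
ft_force: [0.3, 0.2, -3.2]
grip_width: 0.0233
grip_force: 50.0
```

Emit:
move_arm([
  [[0,0,0,0,0,0],[0,0,0.01,0,0,0],[0,0,0.02,0,0,0],[0,0,0.02,0,0,0]],
])

```text
time: 28.15
position: [0.4868, -0.2376, 0.2686]
tool_rot: [1.0, -0.007, 0.0, 0.0]
ft_force: [-0.3, 0.3, -2.7]
grip_width: 0.0235
grip_force: 50.0
```

Emit:
move_arm([
  [[0,0,0.02,0,0,0],[0,0,0.02,0,0,0]],
])

```text
time: 28.4
position: [0.4868, -0.2376, 0.2685]
tool_rot: [1.0, -0.007, 0.0, 0.0]
ft_force: [-0.8, 0.5, 4.9]
grip_width: 0.0236
grip_force: 50.0
```

Emit:
move_arm([
  [[0,0,0,0,0,0],[0,0,0,0,0,0],[0,0,0,0,0,0],[0,0,-0.5,0,0,0],[0,0,-1.5,0,0,0],[0,0,-2.8,0,0,0],[-1.0,0,-3.5,0,0,0],[-1.5,0,-3.5,0,0,0],[-1.5,0,-3.5,0,0,0]],
], claw=-0.4)

```text
time: 29.52
position: [0.4258, -0.2365, 0.408]
tool_rot: [1.0, -0.008, -0.0, -0.0]
ft_force: [-0.0, -0.1, -0.1]
grip_width: 0.0607
grip_force: 0.0
```

```bash
python3 - <<'E'
from h import *
c=snap('wrist','w11.png');a=snap('scene','s11.png');o=get_obs();print(o['time'],o['position'],o['ft_force'])
for n,P in(('w',wcloud(c)),('s',cloud(a))):
    m=(P[...,2]>.101)&(P[...,2]<.113)&(P[...,0]>.41)&(P[...,0]<.548)&(P[...,1]<-.2)&(P[...,1]>-.28);q=P[m]
    if len(q)>10: r=cv2.minAreaRect((q[:,:2]*1000).astype(np.float32));print(n,len(q),np.round(r[0]+r[1]+(r[2],),1),np.percentile(q[:,2],[5,50,95]).round(4))
    for x0,x1 in((.53,.536),(.595,.613)):
      t=P[(P[...,0]>x0)&(P[...,0]<x1)&(P[...,1]<-.222)&(P[...,1]>-.253)&(P[...,2]>.084)&(P[...,2]<.097)];
      if len(t):print('sh',len(t),np.percentile(t[:,2],[10,50,90]).round(4))
    t=P[(P[...,2]>.117)&(P[...,2]<.126)&(P[...,0]>.545)&(P[...,0]<.6)&(P[...,1]<-.21)&(P[...,1]>-.27)]
    if len(t):print('tabs',np.percentile(t[:,0],[1,99]).round(4),np.percentile(t[:,1],[1,99]).round(4),np.median(t[:,2]))
v=np.hstack([cv2.resize(c['pixels'],(400,300)),cv2.resize(a['pixels'][170:310,120:310],(400,300),interpolation=cv2.INTER_CUBIC)])
cv2.imwrite('pics/fin.png',v)
E
```

```text
29.625 [ 0.42718253 -0.23699417  0.40760128] [0.45565828 0.31706966 0.5913152 ]
w 2734 [ 486.5 -238.2   24.5  103.2   89.4] [0.1054 0.1067 0.1079]
sh 23 [0.0882 0.0889 0.0893]
sh 294 [0.0878 0.0888 0.0898]
tabs [0.5505 0.5903] [-0.2527 -0.2243] 0.1207989167144205
s 265 [ 487.  -238.4   23.9  104.4   89.4] [0.1049 0.1076 0.1101]
sh 62 [0.0878 0.0897 0.0918]
tabs [0.5515 0.5918] [-0.26   -0.2245] 0.12154197197801697
```

View pics/fin.png

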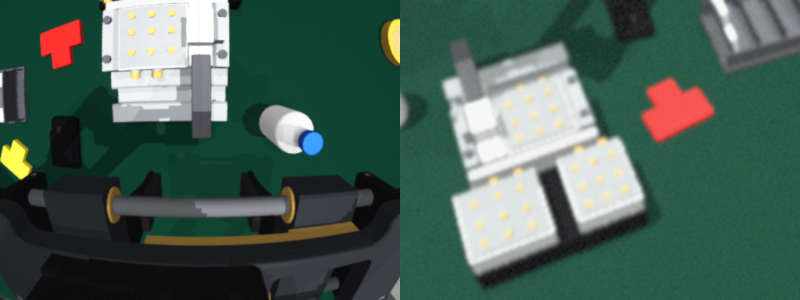

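The left half shows the bar (202,95) lying across the slot onto the packers' shoulders. In the right half the pack is seated, and the modules and fixture look as before. All measurements agree, so I'm handing in.

```bash
python3 -c "
from rig import *
print(hand_in())"
```

```text
the job is handed in; nothing more can be done
None
```

The job is handed in at about 30 s on the robot clock: packers b (12 mm) and c (16 mm) fill the 30.6 mm gap with about 2.6 mm of play, seated on the bed, and the hold-down is turned a quarter with its bar over both packers' shoulders.

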